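# Set the label height: find the 15 mm spacer by pinching and fit it in the cradle

## Task

Set the bottle-labelling cradle for the next label: of the three look-alike metal spacers leaning in the green rack, take the one that is 15 mm thick (pinch them and read the finger opening while they still lean there) and stand it upright, plate parallel to the end stop, in the pocket at the stop. Then slide the lying bottle along the rods until its base presses the spacer flat against the stop, and let go. Leave the other two spacers in their bays and do not knock the standing bottle or the tape roll.

Things in the scene. Friction and masses are not known exactly. Their poses are not given: they have to be found in the camera images.
- cradle: fixed cradle: plywood board 112 x 322 mm, top 18 mm above the table, two 20 mm steel rods along y (60 mm apart, centres 30 mm up). At its -y end a dark steel stop, 84 mm wide, top 68 mm up. Between stop and rod ends is the spacer pocket: 32 mm along y, 72 mm wide between cheeks that rise 14 mm over the board. Origin on the table about under the board's middle, z up
- stop_face (a point): foot of the end stop's face, midway across, on the board's top (18 mm above the table); y points out of the face along the rods, z up, x across
- bottle: centre of the flat base of the blue bottle (74 mm diameter, 213 mm long) that lies on the rods, base towards the stop, its centre line 66 mm above the table. Own z runs from base to cap. At the start the base is about 75 to 115 mm from the stop face. A push of 1 to 6 N slides it along the rods
- bottle_cap (a point): centre of the flat end of the same bottle's black cap (32 mm diameter, 25 mm long); axes as the bottle. The cap sticks out past the ends of the rods or near them
- rack: fixed green sheet rack, 228 mm wide, three bays 72 mm apart along its y. Spacers lean back 30 degrees towards its +x, feet 14 mm above the table on a ledge square to the back sheet. Measured up the spacer, the back sheet reaches 50 mm, the front lip (30 mm before the sheet) 12 mm, partitions 17 mm; above that spacers are free. Origin on the table under the sheet's lower edge, middle bay
- spacer_a: mid-height, mid-width point (52.5 mm above the foot) on the leaning face of one of three look-alike bright steel-coloured plates, 60 wide x 105 mm tall, 24 mm hole centred 40 mm above the foot; 0.15 to 0.3 kg. One is 10, one 15, one 20 mm thick; letters and bays do not tell which. Own x points out of this face into the rack's back sheet: the metal lies on the -x side. z runs up the plate, y across its width
- spacer_b: mid-height, mid-width point (52.5 mm above the foot) on the leaning face of one of three look-alike bright steel-coloured plates, 60 wide x 105 mm tall, 24 mm hole centred 40 mm above the foot; 0.15 to 0.3 kg. One is 10, one 15, one 20 mm thick; letters and bays do not tell which. Own x points out of this face into the rack's back sheet: the metal lies on the -x side. z runs up the plate, y across its width
- spacer_c: mid-height, mid-width point (52.5 mm above the foot) on the leaning face of one of three look-alike bright steel-coloured plates, 60 wide x 105 mm tall, 24 mm hole centred 40 mm above the foot; 0.15 to 0.3 kg. One is 10, one 15, one 20 mm thick; letters and bays do not tell which. Own x points out of this face into the rack's back sheet: the metal lies on the -x side. z runs up the plate, y across its width
- full_bottle: blue bottle with a label standing upright as a bystander, 74 mm in diameter, 213 mm tall, origin at its foot
- tape: roll of brown packing tape lying flat as a bystander, 73 mm in diameter, 48 mm high, origin under its middle
There are look-alikes about, which are no part of the job. Leave any red look-alike of the spacer_c alone.

How it is judged:
On the way, in this order (a step that is already met when the one before it is completed fails the run):
1. a spacer stands in the pocket at the stop (((x of spacer_a in the frame of stop_face between -0.008 and 0.008 m and y of spacer_a in the frame of stop_face between -0.003 and 0.022 m and z of spacer_a in the frame of stop_face between 0.0475 and 0.0575 m and angle between the z axis of spacer_a and the z axis of stop_face, either way round below 0.07 rad and angle between the x axis of spacer_a and the y axis of stop_face, either way round below 0.08 rad) or (x of spacer_b in the frame of stop_face between -0.008 and 0.008 m and y of spacer_b in the frame of stop_face between -0.003 and 0.022 m and z of spacer_b in the frame of stop_face between 0.0475 and 0.0575 m and angle between the z axis of spacer_b and the z axis of stop_face, either way round below 0.07 rad and angle between the x axis of spacer_b and the y axis of stop_face, either way round below 0.08 rad) or (x of spacer_c in the frame of stop_face between -0.008 and 0.008 m and y of spacer_c in the frame of stop_face between -0.003 and 0.022 m and z of spacer_c in the frame of stop_face between 0.0475 and 0.0575 m and angle between the z axis of spacer_c and the z axis of stop_face, either way round below 0.07 rad and angle between the x axis of spacer_c and the y axis of stop_face, either way round below 0.08 rad))), for 0.2 s.
2. the bottle's base presses on the spacer in the pocket (((x of spacer_a in the frame of stop_face between -0.008 and 0.008 m and y of spacer_a in the frame of stop_face between -0.003 and 0.022 m and z of spacer_a in the frame of stop_face between 0.0475 and 0.0575 m and angle between the z axis of spacer_a and the z axis of stop_face, either way round below 0.07 rad and angle between the x axis of spacer_a and the y axis of stop_face, either way round below 0.08 rad) or (x of spacer_b in the frame of stop_face between -0.008 and 0.008 m and y of spacer_b in the frame of stop_face between -0.003 and 0.022 m and z of spacer_b in the frame of stop_face between 0.0475 and 0.0575 m and angle between the z axis of spacer_b and the z axis of stop_face, either way round below 0.07 rad and angle between the x axis of spacer_b and the y axis of stop_face, either way round below 0.08 rad) or (x of spacer_c in the frame of stop_face between -0.008 and 0.008 m and y of spacer_c in the frame of stop_face between -0.003 and 0.022 m and z of spacer_c in the frame of stop_face between 0.0475 and 0.0575 m and angle between the z axis of spacer_c and the z axis of stop_face, either way round below 0.07 rad and angle between the x axis of spacer_c and the y axis of stop_face, either way round below 0.08 rad)) and (contact force between bottle and spacer_a above 0.5 N or contact force between bottle and spacer_b above 0.5 N or contact force between bottle and spacer_c above 0.5 N)), for 0.05 s.
At the end, for the whole second after the job is handed in: Spacer upright in the pocket (8 mm sideways, 4 degrees); bottle lying on the rods, its base 13.2 to 16.8 mm from the stop face (so the 15 mm spacer is held to the stop); other two spacers within 30 mm of where they leaned, standing bottle and tape roll within 40 mm (((x of spacer_a in the frame of stop_face between -0.008 and 0.008 m and y of spacer_a in the frame of stop_face between -0.003 and 0.022 m and z of spacer_a in the frame of stop_face between 0.0475 and 0.0575 m and angle between the z axis of spacer_a and the z axis of stop_face, either way round below 0.07 rad and angle between the x axis of spacer_a and the y axis of stop_face, either way round below 0.08 rad) or (x of spacer_b in the frame of stop_face between -0.008 and 0.008 m and y of spacer_b in the frame of stop_face between -0.003 and 0.022 m and z of spacer_b in the frame of stop_face between 0.0475 and 0.0575 m and angle between the z axis of spacer_b and the z axis of stop_face, either way round below 0.07 rad and angle between the x axis of spacer_b and the y axis of stop_face, either way round below 0.08 rad) or (x of spacer_c in the frame of stop_face between -0.008 and 0.008 m and y of spacer_c in the frame of stop_face between -0.003 and 0.022 m and z of spacer_c in the frame of stop_face between 0.0475 and 0.0575 m and angle between the z axis of spacer_c and the z axis of stop_face, either way round below 0.07 rad and angle between the x axis of spacer_c and the y axis of stop_face, either way round below 0.08 rad)) and y of bottle in the frame of stop_face between 0.0132 and 0.0168 m and x of bottle in the frame of stop_face between -0.006 and 0.006 m and z of bottle in the frame of stop_face between 0.042 and 0.056 m and angle between the z axis of bottle and the y axis of stop_face, either way round below 0.05 rad and linear speed of bottle below 0.01 m/s and (distance of each of spacer_a, spacer_b from where it was at the start of the episode below 0.03 m or distance of each of spacer_a, spacer_c from where it was at the start of the episode below 0.03 m or distance of each of spacer_b, spacer_c from where it was at the start of the episode below 0.03 m) and distance of each of full_bottle, tape from where it was at the start of the episode below 0.04 m); the robot touches nothing.
It fails at once if a second spacer is taken out of its bay (not (distance of each of spacer_a, spacer_b from where it was at the start of the episode below 0.05 m or distance of each of spacer_a, spacer_c from where it was at the start of the episode below 0.05 m or distance of each of spacer_b, spacer_c from where it was at the start of the episode below 0.05 m)).
It fails at once if the standing bottle or the tape roll is knocked (distance of any of full_bottle, tape from where it was at the start of the episode above 0.04 m or angle between full_bottle's own z axis and vertical above 0.4 rad).
It also fails if it takes over 61 s, if anything falls off the work surface, if the arm or the gripper's body presses on something with over 40 N, if the wrist force passes 120 N, or if a joint passes its speed limit or range.

## Robot

A 6-joint arm with a two-finger parallel gripper is mounted at the origin on a cart in front of the work surface, level with it; the furniture and walls round the work are solid. World frame = base frame: x ahead of the robot, y to its left, z up, the work surface at z = 0. Lengths are in m, angles in rad, forces in N, time in s.
With the tool pointing down it reaches from about 0.35 to 0.775 m from the base axis. Payload 5.5 kg.
Tool frame: the origin (TCP) lies between the finger pads; the fingertips stand 17 mm ahead of it and the grasp point (between the pads) lies 2 mm behind it (env.finger_overhang is the distance from the TCP to the fingertips, in m); z points along the fingers, y is the line along which they close (so a half turn about z gives the same grasp; the last joint's range is limited). The gripper opens to 85 mm and grips with 20 to 120 N. Pads are 22 mm wide; open, the fingers measure 114 mm over their backs; the gripper's body (76 mm by 85 mm) begins 54 mm behind the grasp point. The pads swing forward as they close: fully open they stand 13 mm farther back than shut.
Start: joints at [1.179, 0.313, 0.046, 1.304, 0, 1.431], TCP at [0.143, 0.557, 0.211] pointing down, gripper open.
Joint ranges: [-2.76, 2.76], [-0.86, 1.69], [-1.03, 1.26], [-2.2, 2.34], [-1.47, 1.5], [-3.14, 3.14]. Speed limits (rad/s): [2.57, 2.57, 3.14, 3.14, 3.14, 3.14].

## Interface

Orientations are given as a unit quaternion [w, x, y, z].
In Python, from workcell import env gives the robot as it stands. The module is installed in compiled form; this text tells all that it offers.
- The arm moves only by the shell command python3 -m pendant 'ROWS' [FORCE]. ROWS is JSON, a list of rows, each a list of 5 numbers: the gripper's target within -1 to 1 (fully open at 1, half-way at 0, shut at -1), then the shift along the tool's x, y, z in m, then the turn about the tool's z in rad. A call has 1 to 8 rows; each row shifts and turns the commanded pose from where the row before left it, along the tool's axes as they then stand; what a row does not reach is not made up. A row lasts 1/8 s, in which the tool goes at most 62.5 mm and 10.7 degrees, less where a joint would pass 70% of its speed; a pose out of reach is approached as far as the arm can. A call with a gripper value outside its range is refused whole. The fingers move at their own pace and stop on an object; FORCE is the grip in N (left out, the last holds). Time passes only in rows, so rows that do not move let the fingers close. It gives the time, the measured TCP pose, the force, the opening and the grip force at its end, in the units of the state.
- env.get_state(): the state, without advancing time (a new reading comes with each control period).
- env.read_camera(name): name is "scene" or "top" or "wrist"; returns the picture (384x512x3 uint8, red, green, blue); there is no depth.
- env.calibration(name): a dict with "K" (3x3 intrinsics, pixels), "distortion" ([k1, k2, p1, p2, k3] as OpenCV has them; the pictures are not rectified), "T" (4x4, takes a point from camera to world coordinates); the wrist camera has in their place "tool_from_camera" (4x4, takes a point from camera to tool coordinates, whose origin is the TCP and whose axes are the flange's). Camera axes: x right, y down, z forward; pixel columns grow to the right and rows downward; lengths in m; the calibration is good to about 2 mm. A picture is of the moment at which its call begins: read the wrist's pose just before it. calibration takes no time and is no camera call.
- env.hand_in(): hands the job in; it is judged then, once.
Trained networks look in the newest picture that a camera, given by its name, has taken for a name from the list of things; names that differ only in an ending like _2 or _b are one class to them, and where a whole thing is asked for, a point or a joint stands for the part that bears it (a point fixed in the world has none). Each returns a list of dicts, best first, with "score" (0 to 1); they miss things now and then, are a little off and sometimes report something else, mostly with a low value. They report only what shows in the picture. A call takes as long as a camera call. They do not tell look-alikes from the thing itself.
- env.recognise(camera, label): "centre" ([column, row] in pixels, amid what is visible of it).
The state is a dict: "clock": time; "joint_pos": joint angles; "qvel": joint speeds; "tau": joint torques, N m; "tcp_pos": TCP position; "orientation": TCP orientation; "wrist_force": force on the tool from outside, world axes, zero at the start; "ft_torque": the same for the moment, N m; "finger_gap": finger opening in m; "grip_force": force on a finger pad.
Only numpy, scipy, OpenCV 4.12 (cv2) and the standard library are available. Lean on these libraries where they do the work, as an engineer would, in place of code of your own. Each camera call takes 0.05 s, during which the arm holds its last target. There are 200 camera calls.

## Working session

There is one attempt and no reset: what is moved stays moved. The work goes in short steps, Python scripts to look and compute and a shell command to move; the robot and the scene stay as the last step left them, time stands still between calls to the robot, and variables do not carry over. Pictures are saved under pics/ and viewed, at most 10 in all, crops included, and the job is handed in when it is done.

```bash
mkdir -p pics; python3 - <<'E'
from workcell import env
import cv2,numpy as np
np.set_printoptions(precision=4,suppress=True)
ims={}
for c in ["scene","top"]:
    im=env.read_camera(c); cv2.imwrite(f"pics/{c}0.png",im[:,:,::-1])
    k=env.calibration(c); print(c,k["K"],k["distortion"],k["T"])
    for l in ["spacer_a","bottle","bottle_cap","rack","cradle","full_bottle","tape"]:
        print(l,[(np.round(d["centre"]).tolist(),round(d["score"],2)) for d in env.recognise(c,l)][:5])
print(env.calibration("wrist")); print(env.get_state())
E
```

```text
scene [[454.1911   0.     264.0766]
 [  0.     454.1911 189.2435]
 [  0.       0.       1.    ]] [-0.0605  0.      0.      0.      0.    ] [[ 0.5482 -0.641   0.5373 -0.3021]
 [-0.8363 -0.4129  0.3608 -0.6308]
 [-0.0094 -0.6471 -0.7624  1.3013]
 [ 0.      0.      0.      1.    ]]
spacer_a [([343.0, 279.0], 0.88), ([307.0, 256.0], 0.66), ([325.0, 237.0], 0.6), ([329.0, 222.0], 0.57)]
bottle [([255.0, 178.0], 0.75)]
bottle_cap [([252.0, 178.0], 0.7)]
rack [([310.0, 247.0], 0.73), ([254.0, 179.0], 0.38)]
cradle [([276.0, 197.0], 0.92)]
full_bottle [([174.0, 150.0], 0.63)]
tape [([335.0, 198.0], 0.9)]
top [[431.1842   0.     256.2928]
 [  0.     431.1842 190.5127]
 [  0.       0.       1.    ]] [-0.0366  0.      0.      0.      0.    ] [[ 0.0019 -0.9987  0.0514  0.4799]
 [-1.     -0.0023 -0.0079 -0.0315]
 [ 0.008  -0.0514 -0.9986  1.4924]
 [ 0.      0.      0.      1.    ]]
spacer_a [([338.0, 232.0], 0.96), ([337.0, 207.0], 0.71), ([338.0, 189.0], 0.59)]
bottle [([236.0, 182.0], 0.68)]
bottle_cap [([338.0, 232.0], 0.19)]
rack [([323.0, 212.0], 0.72)]
cradle [([272.0, 183.0], 0.95)]
full_b
[... 259 characters left out ...]
 ,  0.   ]), 'tool_from_camera': array([[ 0.0009, -0.9619, -0.2732,  0.0689],
       [ 1.    ,  0.0007,  0.0009,  0.0006],
       [-0.0007, -0.2732,  0.9619, -0.1631],
       [ 0.    ,  0.    ,  0.    ,  1.    ]])}
{'clock': 0.8, 'joint_pos': array([1.1794, 0.3132, 0.0461, 1.3036, 0.    , 1.4312]), 'qvel': array([-0.0001,  0.0018, -0.0007,  0.    ,  0.0003, -0.0012]), 'tau': array([ -0.0002, -48.0393,  29.8794,  -0.0001,  -0.0001,  -0.    ]), 'tcp_pos': array([0.1433, 0.5569, 0.2105]), 'orientation': array([0.    , 0.1256, 0.9921, 0.0001]), 'wrist_force': array([-0.6669, -0.2698, -0.3208]), 'ft_torque': array([ 0.0111, -0.0351, -0.0139]), 'grip_force': 0.0, 'finger_gap': 0.08535335201077214}
```

```bash
python3 - <<'E'
import cv2
a=cv2.imread("pics/top0.png")[110:260,120:380]; cv2.imwrite("pics/topc.png",cv2.resize(a,None,fx=3,fy=3,interpolation=cv2.INTER_CUBIC))
a=cv2.imread("pics/scene0.png")[110:310,130:390]; cv2.imwrite("pics/scenec.png",cv2.resize(a,None,fx=3,fy=3,interpolation=cv2.INTER_CUBIC))
E
```

```text
(no output)
```

View pics/topc.png

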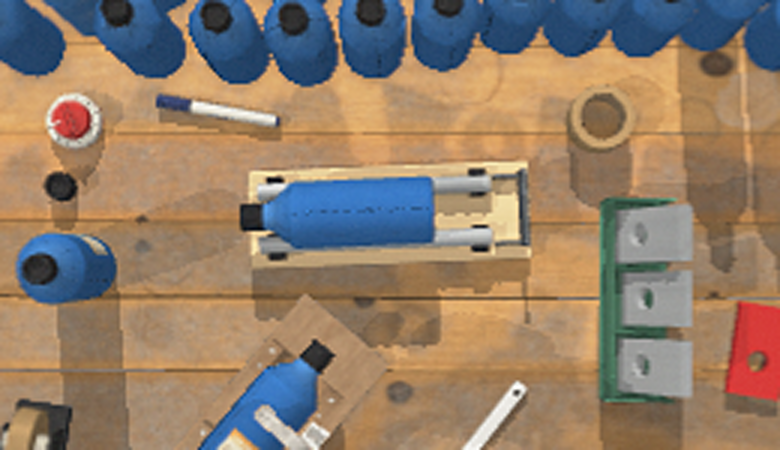

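View pics/scenec.png

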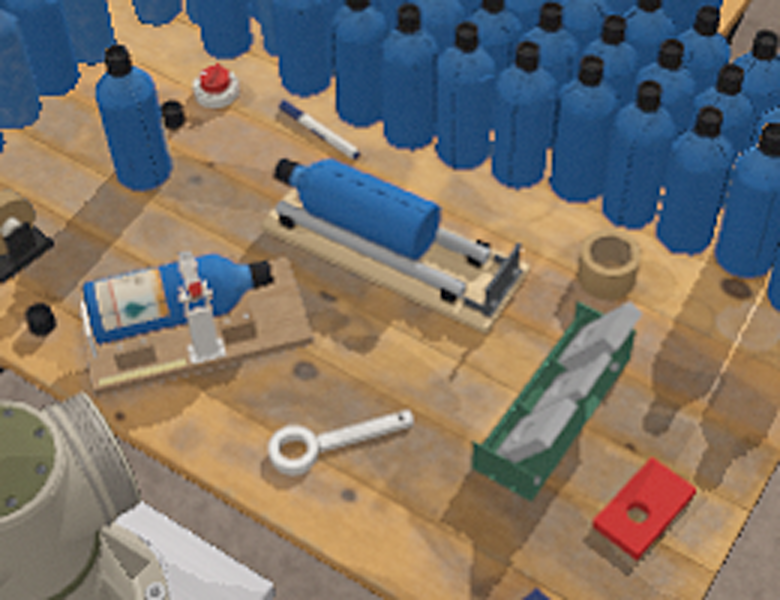

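Top view: the cradle has its stop at the -y end (full pixel ~(294,180)). The rack is at ~(335,210), with three grey plates leaning toward world -y at (340,188), (338,208) and (338,232). The red look-alike lies flat at ~(372,227), outside the rack, so I leave it alone. The lying bottle on the rods is at ~(240,182). The clamped bottle at ~(210,245) isn't part of the job, and the standing bottle is at (142,202).

```bash
cat > h.py <<'E'
from workcell import env
import cv2,numpy as np
from scipy.spatial.transform import Rotation as R
np.set_printoptions(precision=4,suppress=True)
def campose(c,s=None):
    k=env.calibration(c)
    if c!="wrist": return k,k["T"]
    s=s or env.get_state(); q=s["orientation"]; T=np.eye(4)
    T[:3,:3]=R.from_quat([q[1],q[2],q[3],q[0]]).as_matrix(); T[:3,3]=s["tcp_pos"]
    return k,T@k["tool_from_camera"]
def world(c,px,z,s=None):
    k,T=campose(c,s)
    u=cv2.undistortPoints(np.array(px,float).reshape(-1,1,2),k["K"],k["distortion"])[:,0]
    d=np.c_[u,np.ones(len(u))]@T[:3,:3].T; o=T[:3,3]
    return o+d*((z-o[2])/d[:,2])[:,None]
def pix(c,P,s=None):
    k,T=campose(c,s); Ti=np.linalg.inv(T)
    return cv2.projectPoints(np.array(P,float).reshape(-1,3),cv2.Rodrigues(Ti[:3,:3])[0],Ti[:3,3],k["K"],k["distortion"])[0][:,0]
E
python3 - <<'E'
from h import *
f=lambda p:np.array(p)/3+[120,110]
print("rack green corners z~.02",world("top",f([[600,200],[602,400]]),.03))
print("plates top",world("top",f([[655,232],[655,298],[655,366]]),.07))
print("stop top corners",world("top",f([[526,172],[526,243]]),.068))
print("cap end",world("top",f([[240,217]]),.066), "base",world("top",f([[434,212]]),.09))
print("std bottle cap",world("top",f([[38,268]]),.213),"tape",world("top",f([[600,115]]),.048))
E
```

```text
rack green corners z~.02 [[ 0.603  -0.2602  0.03  ]
 [ 0.3768 -0.2613  0.03  ]]
plates top [[ 0.5643 -0.3147  0.07  ]
 [ 0.4915 -0.3141  0.07  ]
 [ 0.4168 -0.3136  0.07  ]]
stop top corners [[ 0.6306 -0.1723  0.068 ]
 [ 0.5519 -0.1721  0.068 ]]
cap end [[0.5801 0.1438 0.066 ]] base [[ 0.5843 -0.0699  0.09  ]]
std bottle cap [[0.5187 0.3255 0.213 ]] tape [[ 0.6975 -0.258   0.048 ]]
```

```bash
python3 -m pendant '[[1,-0.034,-0.045,-0.006,0],[1,-0.034,-0.045,-0.006,0],[1,-0.034,-0.045,-0.006,0],[1,-0.034,-0.045,-0.006,0],[1,-0.034,-0.045,-0.006,0],[1,-0.034,-0.045,-0.006,0],[1,-0.034,-0.045,-0.006,0],[1,-0.034,-0.045,-0.006,0]]' 20
```

```text
clock: 1.8
tcp_pos: [0.3175, 0.1389, 0.2591]
orientation: [0.001, 0.125, 0.992, 0.0]
wrist_force: [0.7, 0.6, 0.1]
finger_gap: 0.0849
grip_force: 0.0
```

```bash
python3 -m pendant '[[1,-0.034,-0.045,-0.006,0],[1,-0.034,-0.045,-0.006,0],[1,-0.034,-0.045,-0.006,0],[1,-0.034,-0.045,-0.006,0],[1,-0.034,-0.045,-0.006,0],[1,-0.034,-0.045,-0.006,0],[1,0,0,0,-0.126],[1,0,0,0,-0.126]]'; python3 -c "
from workcell import env; s=env.get_state(); print(s['tcp_pos'],s['orientation'])"
```

```text
clock: 2.8
tcp_pos: [0.4474, -0.1729, 0.2941]
orientation: [-0.0, -0.001, 1.0, 0.0]
wrist_force: [0.1, 0.6, 0.6]
finger_gap: 0.0852
grip_force: 0.0
[ 0.4474065  -0.17289251  0.2941376 ] [-2.61426928e-04 -1.24070499e-03  9.99999170e-01  2.27780116e-04]
```

```bash
python3 -m pendant '[[1,-0.02,-0.06,0.01,0],[1,-0.02,-0.06,0.01,0],[1,0,0,0,0]]'; python3 - <<'E'
from h import *
im=env.read_camera("wrist"); cv2.imwrite("pics/w1.png",im[:,:,::-1])
s=env.get_state();print(s["tcp_pos"]); np.save("s1.npy",s,allow_pickle=True)
print([(np.round(d["centre"]).tolist(),round(d["score"],2)) for d in env.recognise("wrist","spacer_a")])
# predicted corners to check
E
python3 -c "
import cv2;a=cv2.imread('pics/w1.png');cv2.imwrite('pics/w1b.png',cv2.resize(a,(800,600),interpolation=cv2.INTER_CUBIC))"
```

```text
clock: 3.18
tcp_pos: [0.4866, -0.2923, 0.2721]
orientation: [-0.001, 0.002, 1.0, 0.001]
wrist_force: [-1.2, 0.9, 0.3]
finger_gap: 0.0857
grip_force: 0.0
[ 0.4861 -0.2903  0.2731]
[([231.0, 169.0], 0.94), ([232.0, 99.0], 0.84), ([236.0, 228.0], 0.68), ([135.0, 116.0], 0.65)]
```

View pics/w1b.png

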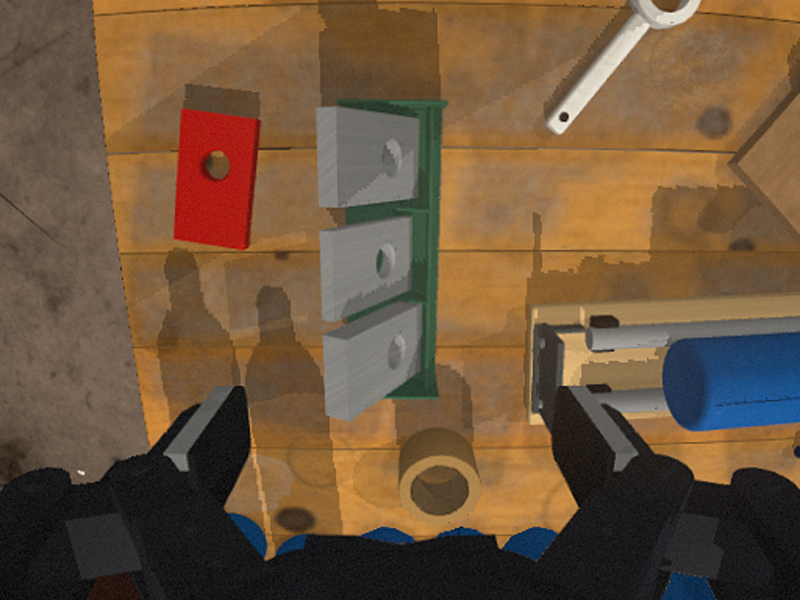

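Wrist view (800x600 px): the three grey plates are at about (368,155), (366,268) and (372,360). Their top edges are visible at the left and differ in thickness. The red plate at (217,180) is not part of the job. I'll enlarge the plates to choose.

```bash
python3 -c "
import cv2;a=cv2.imread('pics/w1.png')[60:272,190:295];cv2.imwrite('pics/w1c.png',cv2.resize(a,None,fx=2.8*1,fy=2.8,interpolation=cv2.INTER_CUBIC)) 
a=cv2.resize(cv2.imread('pics/w1.png')[60:272,195:290],None,fx=8,fy=2.8,interpolation=cv2.INTER_CUBIC);cv2.imwrite('pics/w1c.png',a)"
```

```text
(no output)
```

View pics/w1c.png

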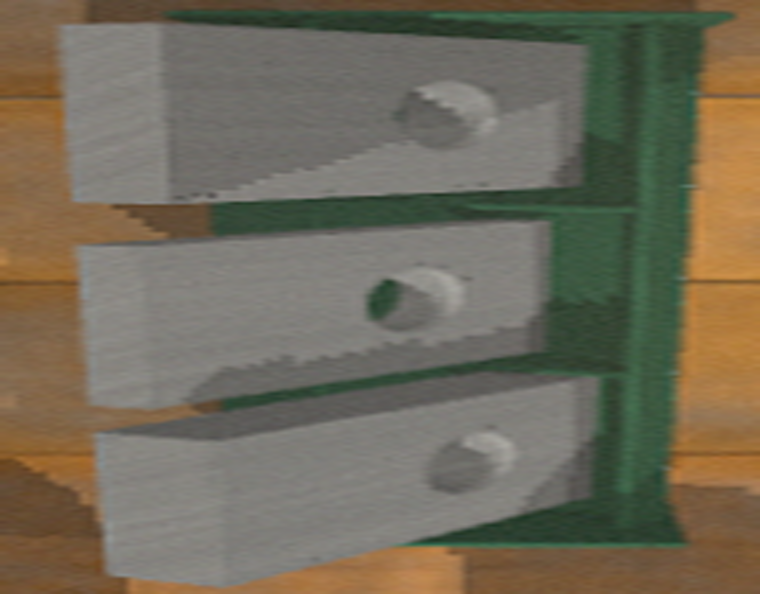

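```bash
cat > fit.py <<'E'
from h import *
from scipy.optimize import least_squares
s=np.load("s1.npy",allow_pickle=True).item()
# per plate: topback lowx, topback highx, topfront lowx, topfront highx (image top = low x)
c={-1:[(62,25),(75,202),(163,25),(168,203)],0:[(78,247),(92,403),(145,244),(153,408)],1:[(97,432),(108,574),(215,440),(225,586)]}
obs=np.concatenate([np.array(v)/[8,2.8]+[195,60] for v in c.values()])
a=np.radians(30);up=np.array([np.sin(a),0,np.cos(a)]);n=np.array([np.cos(a),0,-np.sin(a)])
def pts(p):
    x,y,yaw=p[:3];o=[]
    for i,b in enumerate(c):
        t,dy=p[3+2*i:5+2*i]
        for tt in (0,t):
            for w in (-.03,.03): o.append(np.array([0,b*.072+dy+w,.014])+up*.105-n*tt)
    o=np.array(o); Rm=R.from_euler('z',yaw).as_matrix()
    return o@Rm.T+[x,y,0]
r=least_squares(lambda p:np.r_[(pix("wrist",pts(p),s)-obs).ravel(),100*(p[[4,6,8]])],[.49,-.28,-1.57,.015,0,.015,0,.015,0])
print(r.x,np.abs(r.fun).max()); np.save("rack.npy",r.x)
Rm=R.from_euler('z',r.x[2]).as_matrix()
for i,b in enumerate(c):
    for h in (.0525,.105): print(b,h,Rm@(np.array([0,b*.072+r.x[4+2*i],.014])+up*h)+[r.x[0],r.x[1],0])
E
python3 fit.py
```

```text
[ 0.4914 -0.2885 -1.5824  0.0144 -0.0014  0.0101  0.0013  0.0195  0.    ] 1.1450841506927247
-1 0.0525 [ 0.4177 -0.3139  0.0595]
-1 0.105 [ 0.4174 -0.3401  0.1049]
0 0.0525 [ 0.4924 -0.3148  0.0595]
0 0.105 [ 0.4921 -0.341   0.1049]
1 0.0525 [ 0.5631 -0.3156  0.0595]
1 0.105 [ 0.5628 -0.3418  0.1049]
```

Pinch target: the low-x bay plate (wrist crop ~(260,110)). The fit gives 14.4 mm for it, against 10.1 and 19.5 mm for the other two, so I'll pinch it to confirm.

```bash
python3 -m pendant '[[1,0.035,-0.014,0.03,0.012],[1,0.034,-0.014,0.04,0],[1,0,0,0.045,0],[1,0,0,0.03,0],[1,0,0,0.023,0],[1,0,0,0,0],[0.3,0,0,0,0],[0,0,0.005,0,0]]' 20
```

```text
clock: 4.28
tcp_pos: [0.4182, -0.3121, 0.1086]
orientation: [0.001, 0.006, 1.0, -0.001]
wrist_force: [0.6, 0.4, -0.0]
finger_gap: 0.0517
grip_force: 0.0
```

```bash
python3 -m pendant '[[-0.1,0,0.006,0,0],[-0.2,0,0.006,0,0],[-0.3,0,0.006,0,0],[-0.45,0,0.005,0,0],[-0.55,0,0.004,0,0],[-1,0,0.002,0,0],[-1,0,0,0,0],[-1,0,0,0,0]]' 20; python3 - <<'E'
from h import *
im=env.read_camera("wrist"); cv2.imwrite("pics/w2.png",cv2.resize(im[:,:,::-1],(700,525)))
E
```

```text
clock: 5.28
tcp_pos: [0.4177, -0.2827, 0.107]
orientation: [0.0, 0.006, 1.0, -0.0]
wrist_force: [0.0, 0.3, -0.4]
finger_gap: -0.0001
grip_force: 0.0
```

View pics/w2.png

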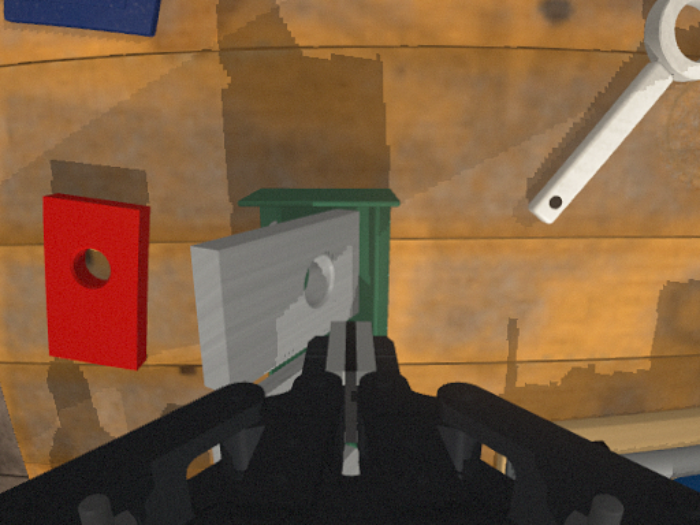

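The fingers closed empty: the back finger passed over the plate's top edge, and the plate at (275,300) still leans as before. I'll go deeper and close before shifting.

```bash
python3 -m pendant '[[-1,0,0,-0.03,0],[0,0,0,-0.03,0],[1,0,-0.017,0,0],[1,0,-0.018,0,0],[1,0,0,0.02,0],[1,0,0,0.03,0],[1,0,0,0.025,0],[1,0,0,0,0]]' 20
```

```text
clock: 6.32
tcp_pos: [0.4151, -0.3165, 0.0888]
orientation: [-0.002, 0.006, 1.0, 0.002]
wrist_force: [-0.4, -0.2, 0.7]
finger_gap: 0.0852
grip_force: 0.0
```

```bash
python3 -m pendant '[[0,0,0,0,0],[-0.4,0,0,0,0],[-0.6,0,0,0,0],[-0.7,0,0,0,0]]' 20
```

```text
clock: 6.82
tcp_pos: [0.4175, -0.3177, 0.0925]
orientation: [0.0, 0.006, 1.0, -0.0]
wrist_force: [0.4, 0.1, 0.3]
finger_gap: 0.0135
grip_force: 0.0
```

```bash
python3 - <<'E'
from h import *
s=env.get_state();print(s["tcp_pos"],s["finger_gap"],s["grip_force"],env.finger_overhang)
im=env.read_camera("scene")[190:310,270:400]
im2=env.read_camera("wrist")
cv2.imwrite("pics/s3.png",np.hstack([cv2.resize(im[:,:,::-1],(400,370),interpolation=cv2.INTER_CUBIC),cv2.resize(im2[:,:,::-1][100:,100:400],(400,370))]))
E
```

```text
[ 0.4175 -0.3177  0.0925] 0.013548946129480259 0.0 0.017
```

View pics/s3.png

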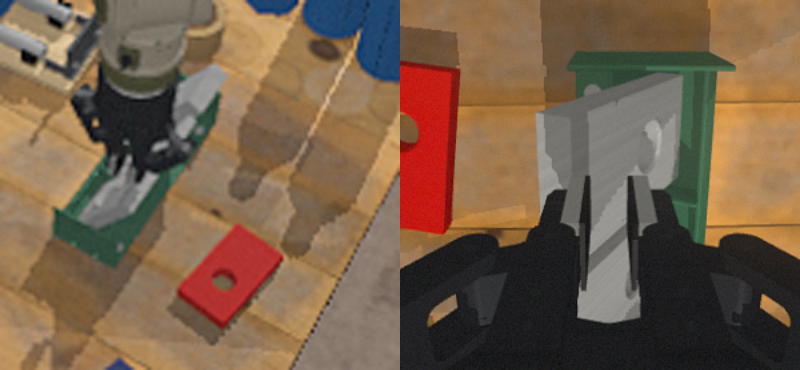

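```bash
python3 - <<'E'
from h import *
t=np.array([0.4175,-.3177,.0925])
cv=lambda p:(p-[100,100])*[400/300,370/284]+[400,0]
P=[t+[dx,dy,-dz] for dz in (.017,0,-.02) for dy in (-.007,.007) for dx in (-.011,.011)]
print(cv(pix("wrist",P)))
up=np.array([0,-.5,.866]);n=np.array([0,-.866,-.5])
f=np.array([.4177,-.2877,.014])
Q=[f+up*.105-n*tt+[w,0,0] for tt in (0,.015) for w in (-.03,.03)]+[f+up*.04-n*.015]+[f-n*.015+[w,0,0] for w in (-.03,.03)]
print(cv(pix("wrist",Q)))
E
```

```text
[[589.9152 137.7306]
 [591.0515 184.1168]
 [622.7329 137.3986]
 [622.799  183.8072]
 [588.1982 150.8248]
 [589.5131 200.9118]
 [624.116  150.4655]
 [624.127  200.5795]
 [585.7181 169.7775]
 [587.316  224.9616]
 [626.114  169.3806]
 [626.0238 224.5992]]
[[541.4121 113.5572]
 [549.9845 258.1638]
 [576.8245 118.6931]
 [581.9873 269.0776]
 [655.0637 146.7516]
 [686.782   73.6066]
 [682.8017 175.4907]]
```

The plate is exactly where modelled. The fingers appear to end about 35 mm higher than TCP+17 mm, in line with the empty closing. I'll open, go down in guarded steps and close again.

```bash
python3 -m pendant '[[1,0,0,0,0],[1,0,0,0,0],[1,0,0,0,0],[1,0,0,0.01,0],[1,0,0,0.01,0],[1,0,0,0,0]]' 20; python3 -m pendant '[[-0.1,0,0,0,0],[-0.4,0,0,0,0],[-0.4,0,0,0,0]]' 20
```

```text
clock: 7.68
tcp_pos: [0.4164, -0.3167, 0.0705]
orientation: [-0.001, 0.006, 1.0, 0.001]
wrist_force: [0.3, 0.1, 0.2]
finger_gap: 0.0855
grip_force: 0.0
clock: 8.05
tcp_pos: [0.4177, -0.3186, 0.0726]
orientation: [0.001, 0.006, 1.0, -0.001]
wrist_force: [-1.3, -1.8, 1.2]
finger_gap: 0.0318
grip_force: 0.7
```

```bash
python3 -m pendant '[[-0.7,0,0,0,0],[-0.7,0,0,0,0]]' 20; python3 - <<'E'
from h import *
im2=env.read_camera("wrist")
cv2.imwrite("pics/s4.png",cv2.resize(im2[:,:,::-1][80:,80:430],(700,608))[:600])
E
```

```text
clock: 8.3
tcp_pos: [0.4178, -0.3178, 0.0729]
orientation: [0.001, 0.006, 1.0, -0.0]
wrist_force: [-0.2, -0.4, 5.5]
finger_gap: 0.0222
grip_force: 18.3
```

View pics/s4.png

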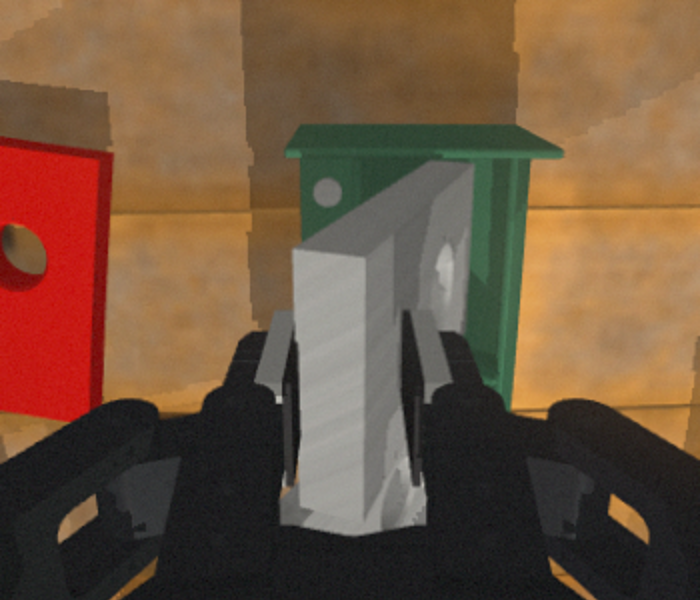

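The plate is now gripped between the pads at (350,390), partly righted. I'll shift toward +y to turn it upright.

```bash
python3 -m pendant '[[-0.8,0,0.006,0,0],[-0.8,0,0.006,-0.002,0],[-1,0,0.006,-0.002,0],[-1,0,0.006,-0.002,0],[-1,0,0.006,-0.002,0],[-1,0,0,0,0]]' 30
```

```text
clock: 9.1
tcp_pos: [0.4179, -0.2875, 0.0803]
orientation: [0.0, 0.006, 1.0, -0.0]
wrist_force: [0.4, 0.5, 6.3]
finger_gap: 0.0144
grip_force: 30.2
```

Opening is 14.4 mm with the plate flush, so this is the 15 mm spacer. Next: lift, and carry toward the cradle.

```bash
python3 -m pendant '[[-1,0,0,-0.01,0],[-1,0,0,-0.03,0],[-1,0,0,-0.05,0],[-1,0,0,-0.05,0],[-1,-0.04,0.01,0,0],[-1,-0.04,0.01,0,0],[-1,-0.04,0.01,0,0],[-1,0,0,0,0]]' 45;  python3 - <<'E'
from h import *
s=env.get_state();np.save("s5.npy",s,allow_pickle=True)
im2=env.read_camera("wrist");cv2.imwrite("pics/w5.png",im2[:,:,::-1])
t=env.read_camera("top");cv2.imwrite("pics/t5.png",t[:,:,::-1])
cv2.imwrite("pics/s5.png",cv2.resize(im2[:,:,::-1],(800,600),interpolation=cv2.INTER_CUBIC))
print(s["tcp_pos"],s["finger_gap"])
E
```

```text
clock: 10.1
tcp_pos: [0.5394, -0.2581, 0.2185]
orientation: [-0.001, 0.005, 1.0, 0.001]
wrist_force: [0.6, -0.5, -2.4]
finger_gap: 0.0144
grip_force: 46.5
[ 0.5394 -0.2581  0.2185] 0.014411818200547296
```

View pics/s5.png

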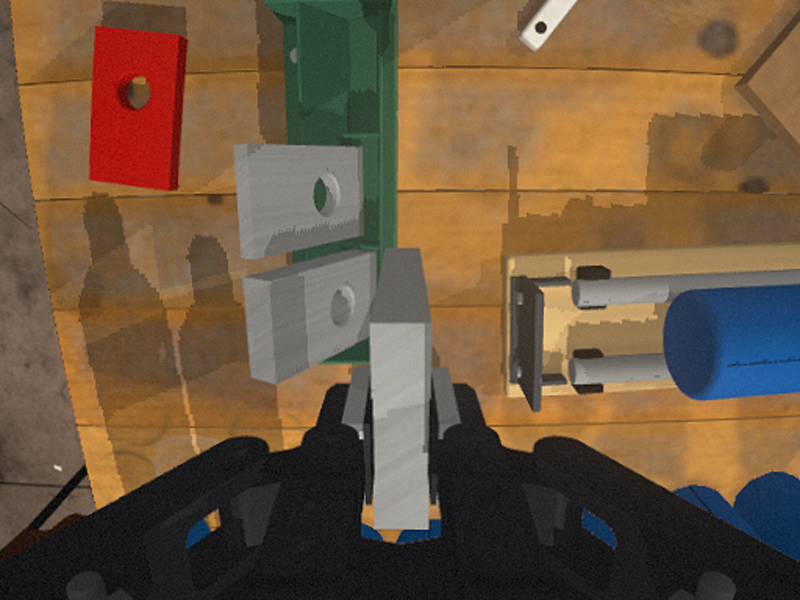

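The plate hangs upright in the grip: top face at (400,425), foot at (402,248). The stop is at (515–543, 275–410), the bottle base at ~(675,345), and the two other plates still lean in their bays.

```bash
python3 - <<'E'
from h import *
s=np.load("s5.npy",allow_pickle=True).item()
p=np.array([[543,290],[541,408],[530,278],[532,410]])/1.5625
print("stop top",world("wrist",p,.068,s))
print("rod ends z.03",world("wrist",np.array([[572,292],[570,370]])/1.5625,.03,s))
print("base top-ish", world("wrist",np.array([[692,290],[695,398]])/1.5625,.066,s))
a=cv2.imread("pics/w5.png")[160:275,315:455];b=cv2.imread("pics/top0.png")[155:205,190:300]
cv2.imwrite("pics/s6.png",np.vstack([cv2.resize(a,(420,345),interpolation=cv2.INTER_CUBIC)[:,:420],cv2.resize(b,(420,191),interpolation=cv2.INTER_CUBIC)]))
E
```

```text
stop top [[ 0.5516 -0.1675  0.068 ]
 [ 0.6337 -0.163   0.068 ]
 [ 0.5439 -0.1763  0.068 ]
 [ 0.6351 -0.1691  0.068 ]]
rod ends z.03 [[ 0.563  -0.1357  0.03  ]
 [ 0.6227 -0.1321  0.03  ]]
base top-ish [[ 0.5528 -0.068   0.066 ]
 [ 0.6302 -0.0535  0.066 ]]
```

View pics/s6.png

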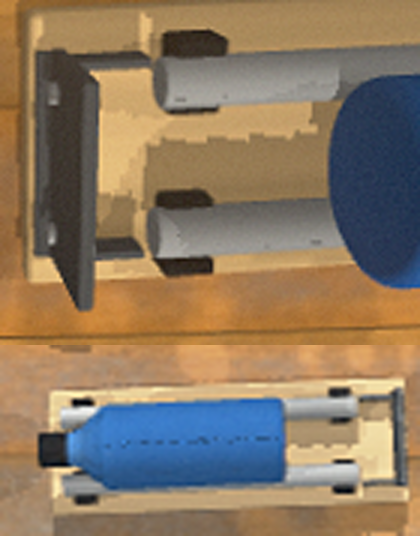

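```bash
python3 -m pendant '[[-1,-0.018,0.035,0,0],[-1,-0.018,0.035,0,0],[-1,-0.017,0.035,0,0],[-1,0,0,0.02,-0.065],[-1,0,0,0.02,0],[-1,0,0,0,0]]'; python3 - <<'E'
from h import *
s=env.get_state();np.save("s7.npy",s,allow_pickle=True)
im2=env.read_camera("wrist");cv2.imwrite("pics/w7.png",im2[:,:,::-1])
cv2.imwrite("pics/s7.png",cv2.resize(im2[:,:,::-1][60:360,150:400],(660,600)[:2],interpolation=cv2.INTER_CUBIC))
E
```

```text
clock: 10.95
tcp_pos: [0.5897, -0.1546, 0.1784]
orientation: [-0.002, -0.026, 1.0, 0.001]
wrist_force: [-0.5, -0.9, -1.9]
finger_gap: 0.014
grip_force: 46.3
```

View pics/s7.png

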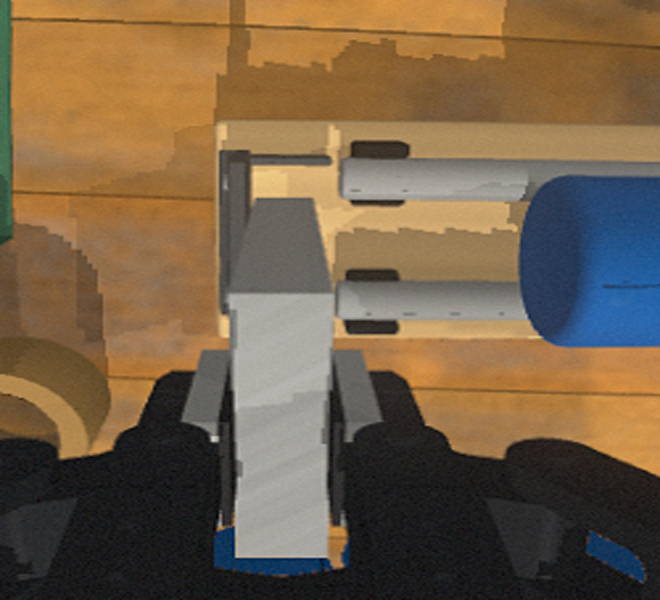

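```bash
python3 - <<'E'
from h import *
s=np.load("s7.npy",allow_pickle=True).item()
f=lambda p:np.array(p)/[2.64,2.0]+[150,60]
print("stop top low-x corner +y edge",world("wrist",f([[250,152]]),.068,s))
print("rod ends",world("wrist",f([[342,180],[337,301]]),.03,s))
print("cheek inner, low",world("wrist",f([[250,165],[330,165]]),.032,s))
print("bottle base",world("wrist",f([[520,260]]),.066,s))
q=s["orientation"];Rt=R.from_quat([q[1],q[2],q[3],q[0]]).as_matrix()
for zt in (-.039,.066): print("foot/top px",(pix("wrist",[s["tcp_pos"]+Rt@[x,y,zt] for x in(.03,) for y in(-.0075,.0075)],s)-[150,60])*[2.64,2])
print(Rt)
E
```

```text
stop top low-x corner +y edge [[ 0.5493 -0.1653  0.068 ]]
rod ends [[ 0.5645 -0.1329  0.03  ]
 [ 0.6244 -0.1305  0.03  ]]
cheek inner, low [[ 0.559  -0.166   0.032 ]
 [ 0.5575 -0.1378  0.032 ]]
bottle base [[ 0.5909 -0.0749  0.066 ]]
foot/top px [[226.2458 285.2047]
 [327.4038 285.2548]]
foot/top px [[249.6642 195.3213]
 [306.5349 195.3513]]
[[-0.9986 -0.0521 -0.0044]
 [-0.0521  0.9986  0.0015]
 [ 0.0043  0.0018 -1.    ]]
```

```bash
python3 -m pendant '[[-1,-0.0045,0.0025,0.02,0],[-1,0,0,0.03,0],[-1,0,0,0.025,0],[-1,0,0,0.01,0],[-1,0,0,0,0],[-1,0,0,0,0]]'
```

```text
clock: 11.75
tcp_pos: [0.5974, -0.1524, 0.0965]
orientation: [0.001, -0.026, 1.0, -0.0]
wrist_force: [0.0, 0.6, -2.2]
finger_gap: 0.0138
grip_force: 46.3
```

```bash
python3 -m pendant '[[-1,0,0,0.004,0],[-1,0,0,0.004,0],[-1,0,0,0.002,0],[-1,0,0,0,0]]';python3 -m pendant '[[-1,0,0,0.002,0],[-1,0,0,0,0]]'; python3 - <<'E'
from h import *
s=env.get_state();np.save("s8.npy",s,allow_pickle=True);print(s["tcp_pos"])
im2=env.read_camera("wrist");cv2.imwrite("pics/w8.png",im2[:,:,::-1])
cv2.imwrite("pics/s8.png",cv2.resize(im2[:,:,::-1][80:360,120:420],(640,600),interpolation=cv2.INTER_CUBIC))
E
```

```text
clock: 12.25
tcp_pos: [0.5963, -0.1517, 0.0846]
orientation: [-0.0, -0.027, 1.0, 0.0]
wrist_force: [-0.6, 0.7, -3.3]
finger_gap: 0.0142
grip_force: 46.4
clock: 12.5
tcp_pos: [0.5964, -0.1518, 0.0828]
orientation: [-0.0, -0.027, 1.0, 0.0]
wrist_force: [0.2, 1.0, -2.0]
finger_gap: 0.0139
grip_force: 46.4
[ 0.5964 -0.1518  0.0828]
```

View pics/s8.png

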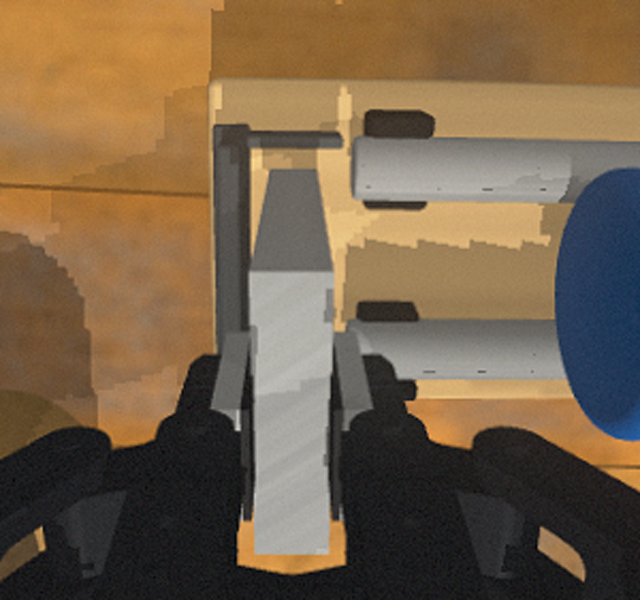

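That was the 11th picture, one over the limit of 10, so I'll view no more. It shows the foot (270–318, 170) between the low-x cheek (inner edge row ~148) and the rod ends (355, 170), parallel to the stop (250, 130–350). From here I'll rely on numbers.

```bash
python3 - <<'E'
from h import *
s=np.load("s8.npy",allow_pickle=True).item()
f=lambda p:np.array(p)/[640/300,600/280]+[120,80]
print("stop corner",world("wrist",f([[249,128]]),.068,s))
print("rod ends",world("wrist",f([[354,167],[347,345]]),.03,s))
print("cheek inner",world("wrist",f([[260,148],[340,147]]),.032,s))
print("plate foot low-x edge",world("wrist",f([[270,170],[318,170]]),.018,s))
print("plate top low-x edge",world("wrist",f([[250,270],[332,270]]),.123,s))
E
```

```text
stop corner [[ 0.5487 -0.1642  0.068 ]]
rod ends [[ 0.5633 -0.1334  0.03  ]
 [ 0.6224 -0.1311  0.03  ]]
cheek inner [[ 0.5587 -0.1625  0.032 ]
 [ 0.5571 -0.1383  0.032 ]]
plate foot low-x edge [[ 0.5677 -0.1594  0.018 ]
 [ 0.5669 -0.1439  0.018 ]]
plate top low-x edge [[ 0.5678 -0.1602  0.123 ]
 [ 0.567  -0.1453  0.123 ]]
```

```bash
python3 -m pendant '[[-1,0.0025,0,0.001,0],[-1,0,0,0.001,0],[-1,0,0,0,0]]';python3 -m pendant '[[-1,0,0,0.001,0],[-1,0,0,0,0]]';python3 -m pendant '[[-1,0,0,0.001,0],[-1,0,0,0,0]]'
```

```text
clock: 12.92
tcp_pos: [0.5939, -0.152, 0.0809]
orientation: [-0.0, -0.027, 1.0, 0.0]
wrist_force: [-0.2, 0.3, -2.3]
finger_gap: 0.0145
grip_force: 46.4
clock: 13.18
tcp_pos: [0.594, -0.1519, 0.0799]
orientation: [-0.0, -0.027, 1.0, 0.0]
wrist_force: [0.9, 0.5, -2.3]
finger_gap: 0.0141
grip_force: 46.4
clock: 13.42
tcp_pos: [0.5939, -0.152, 0.0788]
orientation: [-0.0, -0.027, 1.0, 0.0]
wrist_force: [-0.2, -0.2, -3.0]
finger_gap: 0.0139
grip_force: 46.4
```

```bash
for i in 1; do python3 -m pendant '[[-1,0,0,0.001,0],[-1,0,0,0,0]]'; python3 -m pendant '[[-1,0,0,0.001,0],[-1,0,0,0,0]]'; python3 -m pendant '[[-1,0,0,0.001,0],[-1,0,0,0,0]]'; done | grep -E "tcp|wrist"
```

```text
tcp_pos: [0.5941, -0.152, 0.078]
wrist_force: [-0.2, 0.1, -0.3]
tcp_pos: [0.5941, -0.152, 0.078]
wrist_force: [-2.4, 1.1, 5.3]
tcp_pos: [0.5943, -0.1521, 0.078]
wrist_force: [-3.3, 2.0, 11.0]
```

```bash
python3 -m pendant '[[-1,0,0,-0.002,0],[-1,0,0,0,0],[-0.6,0,0,0,0],[-0.5,0,0,0,0],[-0.3,0,0,0,0],[-0.1,0,0,0,0]]'; python3 -m pendant '[[-0.1,0,0,-0.01,0],[-0.1,0,0,-0.03,0],[-0.1,0,0,-0.05,0],[-0.1,0,0,-0.05,0],[-0.1,0.02,-0.02,0,0],[-0.1,0,0,0,0],[-0.1,0,0,0,0]]'; python3 - <<'E'
from h import *
s=env.get_state();np.save("s9.npy",s,allow_pickle=True)
im=env.read_camera("wrist");cv2.imwrite("pics/w9.png",im[:,:,::-1])
print([(np.round(d["centre"],1),round(d["score"],2)) for d in env.recognise("wrist","spacer_a")])
c=np.array([.5943,-.1525]);u=np.array([1,.054]);v=np.array([-.054,1])
P=[[*(c+u*a+v*b),z] for z in(.123,) for a in(-.03,.03) for b in(-.0075,.0075)]
print(s["tcp_pos"],"pred top corners",pix("wrist",P,s),"mid",pix("wrist",[[*c,.123]],s))
k,T=campose("wrist",s)
hsv=cv2.cvtColor(im,cv2.COLOR_RGB2HSV)
m=((hsv[...,1]<35)&(hsv[...,2]>90)&(hsv[...,2]<235)).astype(np.uint8)
n,l,st,ce=cv2.connectedComponentsWithStats(m)
for i in range(1,n):
    if st[i,4]>300:
        cnt=cv2.findContours((l==i).astype(np.uint8),cv2.RETR_EXTERNAL,cv2.CHAIN_APPROX_NONE)[0][0]
        print(st[i],ce[i],cv2.minAreaRect(cnt),cv2.approxPolyDP(cnt,3,True)[:,0].tolist()[:12])
E
```

```text
clock: 14.92
tcp_pos: [0.594, -0.152, 0.0779]
orientation: [-0.0, -0.027, 1.0, 0.0]
wrist_force: [-0.4, -0.9, -0.0]
finger_gap: 0.0384
grip_force: 0.0
clock: 15.8
tcp_pos: [0.5751, -0.1728, 0.2179]
orientation: [-0.0, -0.026, 1.0, 0.0]
wrist_force: [-0.0, -0.1, -0.3]
finger_gap: 0.0383
grip_force: 0.0
[(array([98.8, 76.4]), 0.82), (array([102.8, 157.3]), 0.63), (array([276.9, 197.5]), 0.63), (array([22. , 37.5]), 0.62)]
[ 0.5751 -0.1728  0.2179] pred top corners [[270.0573 176.799 ]
 [288.8959 176.8032]
 [269.2334 246.0459]
 [286.9366 245.9995]] mid [[278.7872 212.5091]]
[  53   37  103   76 6565] [101.2379  77.5048] ((104.0, 74.5), (102.0, 75.0), 0.0) [[53, 38], [56, 112], [152, 111], [154, 53]]
[  57  122  105   75 6490] [107.3904 155.7149] ((110.36701202392578, 158.57423400878906), (71.83492279052734, 104.30139923095703), 87.39744567871094) [[161, 124], [58, 125], [62, 192], [78, 196], [160, 176], [157, 157], [161, 151]]
[ 293  149  219   19 2187] [376.3082 156.6219] ((401.94970703125, 159.47027587890625), (218.1510009765625, 17.896671295166016), 0.8303155303001404) [[293, 150], [293, 165], [352, 167], [365, 157], [511, 162], [511, 155]]
[ 268  156   87   89 2701] [295.3936 204.9604] ((310.3896484375, 198.12413024902344), (88.96385955810547, 84.85332489013672), 86.633544921875) [[269, 156], [272, 244], [288, 244], [290, 217], [354, 219], [351, 204], [291, 204], [290, 177], [279, 156]]
[184 236  25  47 494] [196.2105 257.8219] ((195.31597900390625, 258.1738586425781), (15.072766304016113, 47.31361770629883), 14.349332809448242) [[208, 237], [199, 236], [184, 272], [193, 282], [197, 282], [196, 272]]
[304 237  25  46 481] [316.079  257.9854] ((316.95770263671875, 258.0115661621094), (47.36112976074219, 14.471455574035645), 74.74488067626953) [[304, 237], [319, 282], [328, 271], [313, 237]]
```

The spacer stands as predicted: its top corners are within 2 px. Next: close the fingers, go over past the cap and come down there.

```bash
python3 -m pendant '[[-1,-0.01,0.06,0,0],[-1,-0.01,0.06,0,0],[-1,0,0.06,0,0],[-1,0,0.06,0,0],[-1,0,0.06,0,0],[-1,0,0.06,0,0],[-1,0,0,0,0],[-1,0,0,0,0]]' 30; python3 - <<'E'
from h import *
s=env.get_state();print(s["tcp_pos"])
im=env.read_camera("wrist");cv2.imwrite("pics/w10.png",im[:,:,::-1])
for l in("bottle_cap","bottle"):
  for d in env.recognise("wrist",l)[:3]: print(l,np.round(d["centre"],1),round(d["score"],2),world("wrist",[d["centre"]],.075,s))
e=[.5955-.054*.306,-.1635+.306,.066]
print(e,pix("wrist",[e],s))
hsv=cv2.cvtColor(im,cv2.COLOR_RGB2HSV);m=((hsv[...,2]<60)).astype(np.uint8)
n,l,st,ce=cv2.connectedComponentsWithStats(m)
print([(st[i].tolist(),ce[i].round()) for i in range(1,n) if st[i,4]>150])
E
```

```text
clock: 16.9
tcp_pos: [0.5756, 0.1881, 0.2173]
orientation: [-0.001, -0.027, 1.0, -0.0]
wrist_force: [0.1, -0.1, -0.7]
finger_gap: -0.0003
grip_force: 0.0
[0.5756 0.1881 0.2173]
bottle_cap [ 93.2 178.7] 0.79 [[0.5867 0.0316 0.075 ]]
bottle [ 93.  178.8] 0.69 [[0.5868 0.0314 0.075 ]]
[0.578976, 0.1425, 0.066] [[208.4606 174.6703]]
[([96, 0, 46, 27, 762], array([119.,  10.])), ([471, 116, 41, 56, 1892], array([493., 143.])), ([184, 161, 30, 32, 870], array([198., 176.])), ([382, 194, 32, 29, 442], array([397., 207.])), ([0, 236, 512, 148, 39383], array([256., 338.]))]
```

```bash
python3 -m pendant '[[-1,0,0,0.05,0],[-1,0,0,0.05,0],[-1,0,0,0.04,0],[-1,0,0,0.02,0],[-1,0,0,0.012,0],[-1,0,0,0,0],[-1,0,-0.01,0,0],[-1,0,0,0,0]]';python3 -m pendant '[[-1,0,-0.008,0,0],[-1,0,-0.008,0,0],[-1,0,-0.005,0,0],[-1,0,-0.005,0,0],[-1,0,0,0,0]]'
```

```text
clock: 18.05
tcp_pos: [0.5775, 0.1767, 0.0472]
orientation: [0.001, -0.026, 1.0, 0.0]
wrist_force: [0.1, 0.5, -0.2]
finger_gap: -0.0001
grip_force: 0.0
clock: 18.68
tcp_pos: [0.5779, 0.1514, 0.0461]
orientation: [0.0, -0.026, 1.0, 0.0]
wrist_force: [-1.0, 1.4, 1.0]
finger_gap: -0.0001
grip_force: 0.9
```

```bash
python3 -m pendant '[[-1,0,0.012,0,0],[-1,0,0,0.008,0],[-1,0,-0.012,0,0],[-1,0,-0.005,0,0],[-1,0,-0.01,0,0],[-1,0,-0.01,0,0]]';python3 -m pendant '[[-1,0,-0.008,0,0],[-1,0,-0.008,0,0],[-1,0,-0.008,0,0],[-1,0,0,0,0]]'; python3 - <<'E'
from h import *
im=env.read_camera("top");cv2.imwrite("pics/t11.png",im[:,:,::-1])
row=im[178:184,180:310].astype(int).mean(0)
blue=(row[:,2]>row[:,0]+40); c=np.where(blue)[0]+180
print("blue cols",c.min(),c.max(),world("top",[[c.max()+.5,181]],.09)[0])
E
```

```text
clock: 19.42
tcp_pos: [0.5793, 0.1258, 0.0381]
orientation: [0.0, -0.026, 1.0, 0.0]
wrist_force: [0.1, 2.3, -0.9]
finger_gap: 0.0
grip_force: 1.0
clock: 19.92
tcp_pos: [0.5806, 0.1016, 0.038]
orientation: [0.0, -0.026, 1.0, -0.0]
wrist_force: [0.1, -0.0, -0.6]
finger_gap: -0.0003
grip_force: 0.0
blue cols 231 281 [ 0.5834 -0.1248  0.09  ]
```

```bash
python3 -m pendant '[[-1,0,-0.004,0,0],[-1,0,-0.004,0,0],[-1,0,-0.004,0,0],[-1,0,-0.002,0,0],[-1,0,-0.002,0,0]]';python3 -m pendant '[[-1,0,-0.002,0,0],[-1,0,-0.001,0,0]]';python3 -m pendant '[[-1,0,-0.002,0,0],[-1,0,-0.001,0,0]]'|grep -E "tcp|wr"
```

```text
clock: 20.6
tcp_pos: [0.5812, 0.0867, 0.038]
orientation: [-0.0, -0.027, 1.0, 0.0]
wrist_force: [-1.3, 2.9, 1.2]
finger_gap: 0.0
grip_force: 1.9
clock: 20.85
tcp_pos: [0.5814, 0.0836, 0.038]
orientation: [-0.0, -0.027, 1.0, 0.0]
wrist_force: [-1.4, 3.2, 1.3]
finger_gap: -0.0
grip_force: 2.0
tcp_pos: [0.5816, 0.0807, 0.038]
wrist_force: [-1.9, 4.6, 1.3]
```

```bash
for i in 1; do python3 -m pendant '[[-1,0,-0.001,0,0],[-1,0,-0.001,0,0]]'; python3 -m pendant '[[-1,0,-0.001,0,0],[-1,0,0,0,0]]';python3 -m pendant '[[-1,0,-0.001,0,0],[-1,0,0,0,0]]';python3 -m pendant '[[-1,0,-0.001,0,0],[-1,0,0,0,0]]'; done|grep -E "tcp|wr"
```

```text
tcp_pos: [0.5817, 0.0786, 0.038]
wrist_force: [-2.3, 4.0, 0.7]
tcp_pos: [0.5818, 0.0782, 0.0381]
wrist_force: [-1.8, 6.2, 2.0]
tcp_pos: [0.5819, 0.078, 0.0382]
wrist_force: [-1.2, 7.2, 2.3]
tcp_pos: [0.582, 0.0778, 0.0383]
wrist_force: [-1.4, 10.9, 3.3]
```

```bash
python3 -m pendant '[[-1,0,-0.002,0,0],[-1,0,-0.001,0,0],[-1,0,0,0,0]]'|grep -E "tcp|wr"; python3 -m pendant '[[-1,0,0.002,0,0],[-1,0,0.003,0,0],[-1,0,0.01,0,0],[-1,0,0.02,0,0],[-1,0,0.03,0,0],[-1,0,0.03,-0.03,0],[-1,0,0,-0.06,0],[-1,0,0,-0.06,0]]'; python3 -m pendant '[[-1,0,0,-0.04,0],[-1,0,-0.06,0,0],[-1,0,-0.06,0,0],[-1,0,-0.06,0,0],[-1,0,-0.06,0,0],[-1,0.01,-0.06,0,0],[-1,0.01,-0.03,0,0],[-1,0,0,0,0]]'; python3 - <<'E'
from h import *
s=env.get_state();print(s["tcp_pos"])
im=env.read_camera("wrist");cv2.imwrite("pics/w12.png",im[:,:,::-1])
print([(np.round(d["centre"],1),round(d["score"],2)) for d in env.recognise("wrist","spacer_a")])
c0=np.array([.595,-.1635]);u=np.array([1,.054]);v=np.array([-.054,1]);c=c0+v*.0075
print("pred top",pix("wrist",[[*(c+u*a+v*b),.123] for a in(-.03,.03) for b in(-.0075,.0075)],s))
hsv=cv2.cvtColor(im,cv2.COLOR_RGB2HSV)
m=((hsv[...,1]<35)&(hsv[...,2]>90)&(hsv[...,2]<235)).astype(np.uint8)
n,l,st,ce=cv2.connectedComponentsWithStats(m)
for i in range(1,n):
    if st[i,4]>300:
        cnt=cv2.findContours((l==i).astype(np.uint8),cv2.RETR_EXTERNAL,cv2.CHAIN_APPROX_NONE)[0][0]
        print(st[i],cv2.approxPolyDP(cnt,3,True)[:,0].tolist()[:12])
b=((hsv[...,0]>100)&(hsv[...,0]<125)&(hsv[...,1]>120)).astype(np.uint8)
n,l,st,ce=cv2.connectedComponentsWithStats(b)
for i in range(1,n):
    if st[i,4]>800: print("blue",st[i])
print("pred base lowest/top pts",pix("wrist",[[*(c0+v*.015+u*a),z] for a,z in((0,.103),(-.037,.066),(.037,.066))],s))
E
```

```text
tcp_pos: [0.5822, 0.0759, 0.0385]
wrist_force: [-1.8, 14.7, 4.2]
clock: 23.48
tcp_pos: [0.5762, 0.1691, 0.1891]
orientation: [-0.001, -0.027, 1.0, -0.0]
wrist_force: [0.9, -0.0, 0.9]
finger_gap: 0.0001
grip_force: 0.0
clock: 24.48
tcp_pos: [0.5743, -0.1647, 0.2276]
orientation: [-0.0, -0.025, 1.0, -0.0]
wrist_force: [0.2, 0.2, 0.7]
finger_gap: -0.0002
grip_force: 0.0
[ 0.5743 -0.1647  0.2276]
[(array([22.8, 39.2]), 0.98), (array([95.1, 78.1]), 0.85), (array([260.3, 191.4]), 0.8), (array([103.9, 154.8]), 0.79)]
pred top [[255.4499 174.729 ]
 [273.6602 174.6713]
 [255.7259 241.8751]
 [272.8793 241.8063]]
[  50   41  101   73 6222] [[50, 42], [54, 113], [149, 111], [149, 55]]
[  54  122  103   73 6200] [[155, 123], [54, 126], [60, 190], [75, 194], [155, 176]]
[ 284  148  228   21 2308] [[284, 154], [417, 156], [433, 166], [511, 165], [511, 155], [504, 152], [286, 148]]
[ 250  155   25  126 1886] [[268, 155], [257, 155], [252, 172], [250, 229], [261, 236], [261, 280], [274, 270], [269, 235]]
[436 202  67  16 776] [[502, 205], [477, 202], [470, 208], [444, 208], [436, 217], [499, 216]]
[238 236  15  46 475] [[242, 236], [238, 270], [247, 273], [251, 281], [252, 236]]
blue [  271   155   185    74 12195]
blue [   0  283  108   78 4178]
blue [ 400  289  112   71 4203]
pred base lowest/top pts [[272.1732 202.2736]
 [270.7601 155.1953]
 [270.1572 225.6196]]
```

```bash
python3 - <<'E'
from h import *
im=cv2.imread("pics/w12.png")[:,:,::-1]
for r in (145,152,157,162,168,174,180,195,215):
    print(r,' '.join("%d,%d,%d"%tuple(p) for p in im[r,240:280:1][::2]))
s=env.get_state()
print(world("wrist",[[257,155.5],[268.5,155.5]],.018,s),world("wrist",[[251.5,176],[270,176]],.123,s),sep="\n")
E
```

```text
145 171,124,68 173,126,72 173,141,96 81,75,75 74,67,63 67,60,51 66,58,52 82,72,61 174,141,93 168,137,91 171,139,95 171,140,94 169,139,93 170,141,93 172,143,98 169,138,92 172,140,97 161,131,90 146,122,83 151,125,87
152 165,118,67 169,123,74 157,127,95 85,79,76 77,70,64 90,87,82 77,72,69 91,80,71 172,137,91 167,136,89 173,140,92 176,143,93 174,138,90 171,138,93 169,136,89 167,135,90 171,140,93 171,138,94 169,135,93 170,138,93
157 159,111,64 163,120,67 152,125,93 101,98,94 116,113,106 93,88,84 90,85,81 91,79,66 123,112,101 103,99,93 105,98,92 106,99,94 105,100,97 103,99,96 100,96,93 152,125,88 38,58,93 48,70,102 50,71,109 46,69,109
162 157,110,50 153,109,60 151,124,90 91,88,83 79,75,70 93,91,88 89,84,81 80,73,70 108,101,100 105,101,99 107,102,99 105,102,97 101,99,95 101,98,92 102,95,91 60,75,93 46,61,97 48,69,106 43,72,115 47,74,118
168 174,118,57 166,112,60 150,128,93 89,86,82 74,70,65 92,89,82 69,68,62 107,105,98 106,100,96 107,102,97 108,103,98 107,102,97 104,103,96 106,103,100 104,102,96 74,82,93 43,67,101 49,74,113 52,78,122 44,75,121
174 176,120,61 166,116,67 147,123,92 91,85,82 7
[... 267 characters left out ...]
6,174,167 173,171,164 173,172,164 173,169,164 174,172,166 176,173,166 175,174,169 157,155,150 45,68,108 47,79,124 45,85,130 44,83,137
195 158,111,73 156,116,76 177,148,102 83,81,80 72,70,65 84,85,80 119,116,110 176,174,167 175,175,168 176,174,168 175,174,170 175,172,168 180,175,172 180,177,172 175,172,166 159,154,154 46,76,125 41,92,147 38,92,155 46,99,164
215 156,110,64 162,112,70 201,166,114 156,129,95 144,120,91 81,79,80 110,108,104 181,177,173 179,177,173 174,173,167 177,175,170 173,169,164 173,173,167 175,173,168 180,178,171 119,130,139 40,85,144 42,100,168 45,108,180 47,112,186
[[ 0.5665 -0.161   0.018 ]
 [ 0.5657 -0.148   0.018 ]]
[[ 0.5668 -0.1659  0.123 ]
 [ 0.5659 -0.1506  0.123 ]]
```

```bash
python3 - <<'E'
from h import *
s9=np.load("s9.npy",allow_pickle=True).item(); s12=env.get_state()
im=cv2.imread("pics/w9.png")[:,:,::-1]
for r in (152,157,159,162,168,174,180,195): print(r,' '.join("%d,%d,%d"%tuple(p) for p in im[r,260:298:2]))
for s,n in((s9,"w9"),(s12,"w12")):
    # predicted centre col of a vertical plate, foot vs top, for row reference
    print(n,s["tcp_pos"],pix("wrist",[[.566,-.1525 if n=="w9" else -.156,z] for z in(.018,.123)],s), pix("wrist",[[.55,-.1645,.068],[.558,-.149,.066]],s))
E
```

```text
152 84,77,70 93,85,75 186,153,109 124,101,72 128,104,72 122,102,72 116,94,69 117,97,72 114,94,69 114,95,69 115,95,72 133,113,85 155,132,98 158,134,102 156,130,102 202,167,113 116,104,78 117,115,110 130,124,121
157 92,92,84 91,89,77 224,179,118 224,183,119 120,106,90 99,93,88 106,97,95 101,97,91 104,100,93 101,96,91 100,97,90 142,122,97 222,179,118 220,178,120 218,178,119 222,180,118 103,92,79 137,131,128 143,138,129
159 89,84,78 93,89,80 215,173,113 216,174,116 106,94,75 106,101,95 99,92,88 101,94,85 101,96,88 101,98,89 101,97,91 101,94,90 210,171,113 213,177,114 216,178,118 216,177,116 102,92,80 147,140,134 163,160,156
162 90,87,81 92,86,79 215,172,112 207,169,110 108,95,77 102,96,91 103,100,92 102,97,89 102,98,91 106,98,93 105,99,92 105,100,94 119,111,98 214,174,113 206,168,108 211,172,115 103,93,83 160,157,149 169,163,156
168 82,77,71 95,86,72 215,172,115 193,158,103 108,93,75 96,88,86 104,99,94 106,101,95 105,99,92 108,100,94 102,100,93 107,104,97 100,98,91 97,96,92 201,163,108 207,168,113 207,168,111 212,172,114 59,43,34
174 80,77,71 97,85,77 211,168,111 195,156,105 94,85,78 92,88,80 99,94,89 99,96,88 102,98,92 102,99,94 105,101,97 103,99,93 100,95,92 100,93,90 99,96,93 173,143,107 225,189,125 220,179,117 219,177,115
180 86,83,81 94,84,74 214,175,115 213,173,114 94,89,80 88,82,80 122,118,113 170,167,159 171,169,160 170,168,160 168,162,155 162,159,153 166,165,159 165,161,155 170,167,159 172,168,158 193,155,103 216,175,116 144,119,82
195 79,75,70 118,100,78 214,172,113 198,160,107 104,97,87 91,88,81 130,127,122 170,165,160 167,163,159 169,164,159 167,163,157 167,164,157 166,162,153 170,169,161 172,173,166 166,157,146 148,120,81 150,123,83 153,126,82
w9 [ 0.5751 -0.1728  0.2179] [[274.2763 157.15  ]
 [281.3507 178.9831]] [[265.5993 148.5005]
 [281.1809 157.4018]]
w12 [ 0.5747 -0.1623  0.2278] [[261.4281 155.3393]
 [263.5157 175.7425]] [[254.5073 146.8424]
 [269.785  155.4997]]
```

```bash
cat > tilt.py <<'E'
from h import *
s=env.get_state();im=env.read_camera("wrist");s2=env.get_state()
print(s["tcp_pos"],s2["tcp_pos"],s["clock"])
g=im.astype(int)
for r in (156,158,160,175,178,182,190):
    print(r,' '.join("%d,%d"%(p[0],p[2]) for p in g[r,246:278]))
P=lambda y,z,x=.566:[x,y,z]
for y in(-.155,-.1575): print(y,pix("wrist",[P(y,.018),P(y,.123)],s2))
print("stop edge .068",pix("wrist",[P(-.1635,.068,.553)],s2))
E
python3 -m pendant '[[-1,0,0,0,0],[-1,0,0,0,0]]' >/dev/null; python3 tilt.py
```

```text
[ 0.5749 -0.1616  0.228 ] [ 0.5749 -0.1619  0.2281] 24.825
156 87,78 89,81 96,86 94,86 80,70 71,59 85,68 127,102 101,91 107,96 107,98 103,95 105,95 103,92 106,98 102,93 108,96 102,96 101,92 101,94 109,91 147,95 129,91 52,97 45,98 49,101 51,107 46,106 50,109 48,111 52,112 46,108
158 79,72 94,85 97,87 91,83 77,67 72,60 81,69 104,93 101,92 101,90 99,88 97,89 104,90 101,91 100,90 103,91 100,92 102,91 102,97 95,89 110,92 110,90 44,94 46,97 51,101 44,101 48,108 51,112 47,112 52,114 42,111 52,113
160 89,81 89,81 99,89 91,80 79,69 81,70 92,85 106,97 107,97 106,97 108,97 107,96 106,96 108,99 98,91 100,93 100,91 98,91 100,90 102,94 93,91 63,93 43,95 50,97 49,105 40,103 44,108 52,116 50,118 50,118 47,118 41,111
175 78,70 91,83 99,94 151,145 180,171 170,162 177,168 176,166 174,166 180,171 175,166 176,166 180,167 179,170 174,165 174,166 174,167 178,172 173,165 178,168 157,157 88,119 37,91 43,105 49,116 45,118 42,120 52,130 48,128 45,130 48,132 41,130
178 80,73 82,78 98,92 150,140 182,173 180,169 179,169 180,167 179,167 176,166 175,163 175,166 173,164 175,166 173,167 173,168 172,164 175,167 179,171 180,171 162,158 86,118 42,98 44,107 46,116 43,122 50,128 46,128 47,134 39,134 48,136 38,133
182 84,80 88,82 98,92 147,139 177,168 175,166 174,163 172,164 172,164 173,165 175,166 177,168 177,166 179,170 176,169 173,165 175,167 174,168 179,170 178,169 161,159 86,122 36,94 46,116 46,121 48,130 46,134 48,138 46,142 45,145 48,143 42,143
190 81,78 85,84 96,96 149,142 178,169 177,168 178,170 173,165 177,169 175,166 174,165 176,170 175,164 176,168 174,166 172,162 168,164 172,165 176,169 183,175 164,162 88,122 40,104 43,119 41,133 46,141 41,146 44,152 45,160 45,157 48,160 41,157
-0.155 [[262.0437 155.1535]
 [264.2951 175.5134]]
-0.1575 [[259.8389 155.0308]
 [261.2763 175.3483]]
stop edge .068 [[255.0632 149.6933]]
```

```bash
python3 -m pendant '[[-1,-0.01,0.056,0,0],[-1,-0.01,0.056,0,0],[-1,0,0.056,0,0],[-1,0,0.056,0,0],[-1,0,0.056,0,0],[-1,0,0,0,0],[-1,0,0,0.06,0],[-1,0,0,0.06,0]]'; python3 -m pendant '[[-1,0,0,0.05,0],[-1,0,0,0.02,0],[-1,0,0,0.004,0],[-1,0,-0.01,0,0],[-1,0,-0.01,0,0],[-1,0,-0.01,0,0],[-1,0,0,0,0]]'
```

```text
clock: 25.88
tcp_pos: [0.5807, 0.1175, 0.1077]
orientation: [0.002, -0.027, 1.0, -0.0]
wrist_force: [1.5, -0.0, -0.7]
finger_gap: 0.0
grip_force: 0.0
clock: 26.75
tcp_pos: [0.5818, 0.0866, 0.0347]
orientation: [0.001, -0.026, 1.0, 0.0]
wrist_force: [-0.2, -0.2, 0.0]
finger_gap: 0.0002
grip_force: 0.0
```

```bash
(python3 -m pendant '[[-1,0,-0.005,0,0],[-1,0,-0.002,0,0],[-1,0,0,0,0]]'; python3 -m pendant '[[-1,0,-0.002,0,0],[-1,0,0,0,0]]';python3 -m pendant '[[-1,0,-0.002,0,0],[-1,0,0,0,0]]';python3 -m pendant '[[-1,0,-0.002,0,0],[-1,0,0,0,0]]';python3 -m pendant '[[-1,0,-0.002,0,0],[-1,0,0,0,0]]';python3 -m pendant '[[-1,0,-0.002,0,0],[-1,0,0,0,0]]')|grep -E "tcp|wr"
```

```text
tcp_pos: [0.5816, 0.0807, 0.0339]
wrist_force: [-0.2, -0.2, -0.3]
tcp_pos: [0.5817, 0.0787, 0.0339]
wrist_force: [0.3, 0.6, 1.3]
tcp_pos: [0.5818, 0.0766, 0.034]
wrist_force: [-0.2, 0.8, 0.3]
tcp_pos: [0.5819, 0.0762, 0.0341]
wrist_force: [0.1, 5.4, 1.2]
tcp_pos: [0.582, 0.076, 0.0343]
wrist_force: [-1.9, 10.9, 1.6]
tcp_pos: [0.582, 0.0758, 0.0344]
wrist_force: [0.0, 16.3, 3.3]
```

```bash
(python3 -m pendant '[[-1,0,-0.002,0,0],[-1,0,0,0,0]]';python3 -m pendant '[[-1,0,-0.002,0,0],[-1,0,0,0,0]]')|grep -E "tcp|wr"; python3 -m pendant '[[-1,0,0.005,0,0],[-1,0,0.006,0,0],[-1,0,0.01,0,0],[-1,0,0.02,0,0],[-1,0,0.02,-0.03,0],[-1,0,0.02,-0.04,0],[-1,0,0,-0.06,0],[-1,0,0,-0.06,0]]' >/dev/null; python3 -m pendant '[[-1,0.005,-0.06,0,0],[-1,0.005,-0.06,0,0],[-1,0.005,-0.06,0,0],[-1,0.005,-0.06,0,0],[-1,0,-0.06,0,0],[-1,0,0,0,0],[-1,0,0,0,0],[-1,0,0,0,0]]'; sed -i 's/(156,158,160,175,178,182,190)/(156,158,160,178,182)/;s/246:278/240:290/' tilt.py; python3 tilt.py; python3 - <<'E'
from h import *
im=env.read_camera("top");cv2.imwrite("pics/t20.png",im[:,:,::-1])
for l in("full_bottle","tape","spacer_a"): print(l,[(np.round(d["centre"]).tolist(),round(d["score"],2)) for d in env.recognise("top",l)][:4])
E
```

```text
tcp_pos: [0.582, 0.0758, 0.0345]
wrist_force: [-0.8, 22.2, 3.5]
tcp_pos: [0.582, 0.0757, 0.0346]
wrist_force: [-1.4, 28.4, 4.5]
clock: 30.88
tcp_pos: [0.5741, -0.1514, 0.224]
orientation: [-0.0, -0.028, 1.0, 0.0]
wrist_force: [-0.1, 0.1, 0.4]
finger_gap: -0.0003
grip_force: 0.0
[ 0.5741 -0.1514  0.224 ] [ 0.5741 -0.1514  0.2241] 30.875
156 77,67 71,61 81,65 109,89 108,97 106,97 106,96 108,97 108,101 105,97 104,94 105,98 104,98 104,97 106,97 105,99 113,94 143,92 138,92 69,90 36,91 49,106 48,106 39,104 43,106 46,106 48,110 49,108 47,109 45,106 41,105 45,107 45,109 40,103 44,105 43,105 39,104 42,103 42,105 39,104 40,105 48,109 38,104 41,102 38,100 37,104 38,102 44,106 40,105 37,104
158 78,68 68,60 82,71 106,99 105,96 103,92 104,91 101,93 101,88 98,87 98,90 103,92 100,91 102,93 101,90 102,93 107,91 92,95 43,98 45,97 50,104 50,105 49,111 49,112 47,110 48,108 42,112 49,111 51,111 44,110 48,113 42,111 47,109 44,111 48,110 46,113 48,112 43,113 43,112 46,112 42,109 39,109 41,111 39,108 38,105 39,110 39,107 45,110 43,110 42,111
160 75,64 82,74 106,95 103,92 103,91 103,92 106,94 101,92 101,93 1
[... 583 characters left out ...]
131 36,137 42,137 40,134 37,134 35,133 38,131 39,137 38,135 39,135
182 176,164 176,167 176,166 176,168 176,165 177,166 178,166 176,168 177,169 179,171 176,169 179,169 174,168 176,168 180,171 166,155 84,92 35,105 38,112 46,124 45,131 45,136 45,138 45,142 44,142 43,142 40,141 43,143 41,142 40,143 36,139 41,141 39,141 35,139 44,144 38,144 44,147 44,145 41,143 39,145 44,144 35,141 38,141 42,144 37,143 43,145 41,146 37,144 44,144 36,143
-0.155 [[252.6686 155.8774]
 [251.4701 176.7721]]
-0.1575 [[250.4404 155.7541]
 [248.407  176.605 ]]
stop edge .068 [[244.1101 150.4622]]
full_bottle [([141.0, 202.0], 0.78)]
tape []
spacer_a [([340.0, 191.0], 0.69), ([371.0, 226.0], 0.69), ([327.0, 230.0], 0.24)]
```

```bash
python3 -c "
from workcell import env; print(env.hand_in())"
```

```text
the job is handed in; nothing more can be done
None
```

The job is handed in (no verdict was shown): the 15 mm spacer (14.4 mm finger opening) stands in the pocket, held to the stop by the bottle with the arm clear, the other two spacers were last seen leaning in their bays, the standing bottle's final top-view position was unchanged but the tape roll was not found in that view, and I viewed 11 pictures, one over the limit.

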